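# Hold the focused lens barrel and tighten its lock ring

### The job

Two lens units stand on the bench; the one with the black lock ring is already locked, and the one with the brass-coloured lock ring has been focused and must now be locked. First hold its barrel still: push the holding fork by its red knob fully home, so that it straddles the barrel's lever; then turn the brass ring clockwise (seen from above) until it comes up against its stop and its red mark meets the red mark on the housing. The barrel's lever must not swing away from where it is, and the fork stays home.

Things in the scene. Friction and masses are not known exactly. Their poses are not given: they have to be found in the camera images.
- ring_grip (a point): Centre of the brass-coloured knurled lock ring, on its upright axis, 81 mm above the bench. Ring: 54 mm diameter, 22 mm high (70 to 92 mm above the bench). The black barrel, 35 mm diameter, rises through it to 106 mm. Below it the aluminium housing: neck 45 mm diameter (48 to 68 mm up), body 72 mm diameter (below 48 mm). The point turns with the ring, z up.
- lock_ring (a joint): Turn of the brass ring relative to the barrel, rad, growing clockwise seen from above. 0 to 0.3 at the start; at 1.05 it is against its stop, its red mark at the red mark on the housing. It takes 0.08 N m and stays where it is left; it drags the barrel with it unless the barrel is held.
- barrel (a joint): Turn of the barrel in the housing, rad, clockwise seen from above; -0.03 to 0.03 at the start; turns easily (0.03 N m). Its flat steel lever, 7 mm wide, sticks out of the housing towards the fork, 27 mm above the bench, to 76 mm from the axis. With the fork home it has some 0.06 rad of play either way.
- fork_knob (a point): On the upright square knob of the holding fork, red at the top: 18 x 18 mm, sides along the point's x and y, top 77 mm and point 60 mm above the bench; free all round from 34 mm up. The point's x axis is level and points to the lock ring's axis, the way the fork slides; z up. It is 125 mm from that axis with the fork at 0, 95 mm with it home.
- fork (a joint): Slide of the fork of the brass-ringed unit, m: 0 to 0.006 at the start (drawn back), 0.030 fully home at its stop, its two tines (14 mm apart) either side of the barrel's lever. It takes about 3 N and stays where it is left.
- black_unit: The other lens unit, of the same shape and size but with a black ring and its fork already home; all of it is fixed. Origin on its barrel's axis at the bench; its knob lies 95 mm along its -x. Its base, 90 mm wide, reaches 150 mm along -x and 50 mm along +x.

How it is judged:
On the way, in this order (a step that is already met when the one before it is completed fails the run):
1. the fork is home on the barrel's lever and the ring has not been turned yet (value of joint fork above 0.024 m and value of joint lock_ring below 0.5 rad and value of joint barrel between -0.17 and 0.17 rad), for 0.2 s.
2. the brass ring is tight, the fork still home (value of joint lock_ring above 0.88 rad and value of joint fork above 0.022 m and value of joint barrel between -0.17 and 0.17 rad), for 0.2 s.
At the end, for the whole second after the job is handed in: The brass lock ring is within 10 degrees of its stop (joint above 0.88 rad), the fork is home within 8 mm (joint above 0.022 m), and the barrel is within 0.17 rad (10 degrees) of zero (all of step 2); the robot touches nothing.
It fails at once if the barrel turned more than 10 degrees away from zero (not (value of joint barrel between -0.17 and 0.17 rad)).
It also fails if it takes over 48 s, if anything falls off the work surface, if the arm or the gripper's body presses on something with over 40 N, if the wrist force passes 120 N, or if a joint passes its speed limit or range.

### The arm

A 6-joint arm with a two-finger parallel gripper is mounted at the origin on a cart in front of the work surface, level with it; the furniture and walls round the work are solid. World frame = base frame: x ahead of the robot, y to its left, z up, the work surface at z = 0. Lengths are in m, angles in rad, forces in N, time in s.
With the tool pointing down it reaches from about 0.275 to 0.75 m from the base axis. Payload 10.2 kg.
Tool frame: the origin (TCP) lies on the mounting face of the last link; the fingertips stand 166 mm ahead of it and the grasp point (between the pads) lies 147 mm ahead of it; z points along the fingers, y is the direction in which the jaws open and shut (so a half turn about z gives the same grasp; the last joint's range is limited). The gripper opens to 88 mm and grips with 3 to 60 N. Pads are 18 mm wide; open, the fingers measure 123 mm over their backs; the gripper's body (75 mm by 187 mm) begins 45 mm behind the grasp point.
Start: joints at [-1.449, 0.313, 1.498, -0, 1.331, -0.223], TCP at [0.177, -0.494, 0.405] pointing down, gripper open.
Joint ranges: [-2.94, 2.94], [-0.97, 2.17], [0.19, 2.56], [-1.23, 4.37], [0.02, 3.11], [-2.88, 2.88]. Speed limits (rad/s): [2.39, 2.39, 3.01, 3.14, 3.14, 3.14].

### API

Orientations are given as a unit quaternion [w, x, y, z].
In Python, from station import env gives the robot as it stands.
- The arm moves only by the tool jog_arm, never from a script. Its argument "deltas" is a list of rows, each a list of 7 numbers: the opening in per cent of the stroke, from 0 (shut) to 100 (fully open), then the shift along the world's x, y, z in mm, then the turn, a rotation vector about the world's x, y, z in degrees. In form: [[jaw, x, y, z, rx, ry, rz], ...]. A call has 1 to 12 rows; each row is the pose to reach, as a shift and turn from the pose measured when the call began; what a row does not reach only later rows make up. A row lasts 1/10 s, in which the tool goes at most 50 mm and 8.59 degrees, less where a joint would pass 70% of its speed; a pose out of reach is approached as far as the arm can. A call with a gripper value outside its range is refused whole. The fingers move at their own pace and stop on an object; "newtons" is the grip in N (left out, the last holds). Time passes only in rows, so rows that repeat a pose let the fingers close. It gives the time, the measured TCP pose, the force and the opening at its end, in the units of the state.
- env.state(): the state, without advancing time (a new reading comes with each control period).
- env.capture(name): name is "side" or "top" or "wrist"; returns a dict with "img" (384x512x3 uint8, red, green, blue), "range_z" (384x512 float32, m along the optical axis (not along the pixel's ray), 0 where there is no reading), "camera_matrix" (3x3 intrinsics, pixels), "k1" (the pictures are not rectified: a ray, as slopes to the right and down, at radius r is drawn at 1 + k1 r^2 times it, then the intrinsics apply), "rvec" (rotation vector, rad) and "tvec" (3), from world to camera coordinates, as OpenCV has them. Camera axes: x right, y down, z forward; pixel columns grow to the right and rows downward; lengths in m; the calibration is good to about 2 mm. A picture is of the moment at which its call begins.
- env.sign_off(): hands the job in, once; it reports no verdict.
The state is a dict: "clock": time; "joint_positions": joint angles; "joint_vel": joint speeds; "tau": joint torques, N m; "position": TCP position; "tool_rot": TCP orientation; "wrist_force": force on the tool from outside, world axes, zero at the start; "ft_torque": the same for the moment, N m; "width": finger opening in m.
Only numpy, scipy, OpenCV 4.12 (cv2) and the standard library are available. Lean on these libraries where they do the work, as an engineer would, in place of code of your own. Each camera call takes 0.05 s, during which the arm holds its last target.

## Working session

There is one attempt and no reset: what is moved stays moved. The work goes in short steps, Python scripts to look and compute and a tool call to move; the robot and the scene stay as the last step left them, time stands still between calls to the robot, and variables do not carry over. Pictures are saved under pics/ and viewed, and the job is handed in when it is done.

Besides the shell and the picture viewer there is one more tool, called after "Call:" as name([rows], argument=value, ...), one row to a line, values as JSON. jog_arm: Moves the arm, as the interface text tells. Its arguments: {"type":"object","properties":{"deltas":{"type":"array","items":{"type":"array","items":{"type":"number"}}},"newtons":{"type":"number"}},"required":["deltas"]}

```bash
mkdir -p pics; ls; python3 - <<'E'
from station import env
import cv2,numpy as np
print(env.state())
for n in ["top","side"]:
    c=env.capture(n); cv2.imwrite(f"pics/{n}0.png",c["img"][:,:,::-1]); np.savez(f"{n}0.npz",**c)
    print(n,c["camera_matrix"],c["k1"],c["rvec"],c["tvec"])
E
```

```text
pics
{'clock': 0.0, 'joint_positions': array([-1.44943230e+00,  3.13422601e-01,  1.49841962e+00, -1.04379460e-05,
        1.33099254e+00, -2.23386854e-01]), 'joint_vel': array([-6.09188789e-04,  9.07044166e-05, -4.79307555e-07, -9.21114979e-04,
        1.18524338e-03, -1.84389976e-03]), 'tau': array([ 1.12892689e-03, -4.02204573e+01, -2.52267998e+01,  6.95524807e-02,
        3.52266594e-02, -1.33716212e-04]), 'position': array([ 0.17741952, -0.49407077,  0.40418153]), 'tool_rot': array([-6.20502051e-04,  9.85179700e-01,  1.71524261e-01,  2.66047079e-05]), 'wrist_force': array([-0.17964825, -0.31223889,  1.03331938]), 'ft_torque': array([ 0.03622969, -0.00671991,  0.04179927]), 'width': 0.08855988342741598}
top [[468.89811704   0.         252.73495152]
 [  0.         468.89811704 192.25631803]
 [  0.           0.           1.        ]] -0.19834438481443142 [ 2.17628801 -2.21687311  0.0792564 ] [-0.00460333  0.56172443  1.07833182]
side [[444.20637124   0.         249.66383279]
 [  0.         444.20637124 188.33321448]
 [  0.           0.           1.        ]] -0.17820257279835702 [ 0.51194105 -2.38297119  1.61646284] [0.48848651 0.18503521 0.77973839]
```

View pics/top0.png

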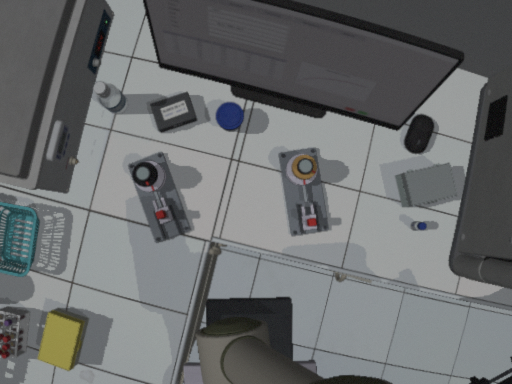

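View pics/side0.png

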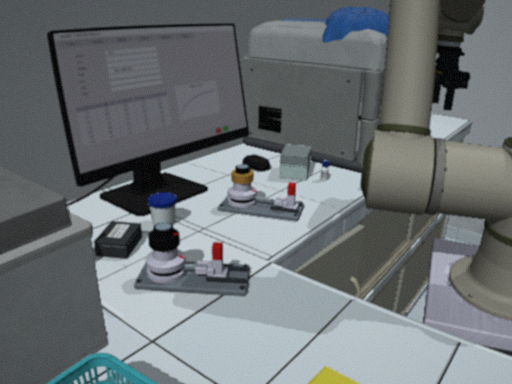

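The top view shows the brass ring near (305,167) and its red knob near (312,222). The black unit is at (147,175). A monitor stands behind the brass unit and a rail in front of it.

```bash
cat > h.py <<'E'
import numpy as np,cv2
def cloud(c):
    K=c["camera_matrix"];k1=float(c["k1"]);h,w=c["range_z"].shape
    u,v=np.meshgrid(np.arange(w),np.arange(h))
    p=cv2.undistortPoints(np.stack([u.ravel(),v.ravel()],1).astype(float)[:,None],K,np.array([k1,0,0,0.]))[:,0]
    z=c["range_z"].ravel().astype(float)
    P=np.c_[p*z[:,None],z]
    R=cv2.Rodrigues(np.array(c["rvec"],float))[0];t=np.array(c["tvec"],float).ravel()
    W=(P-t)@R; W[z==0]=np.nan
    return W.reshape(h,w,3)
def proj(c,X):
    return cv2.projectPoints(np.array(X,float).reshape(-1,3),np.array(c["rvec"],float),np.array(c["tvec"],float),c["camera_matrix"],np.array([float(c["k1"]),0,0,0.]))[0][:,0]
E
python3 - <<'E'
from h import *
for n in ["top","side"]:
    c=dict(np.load(n+"0.npz"));W=cloud(c);im=c["img"].astype(int)
    r,g,b=im[...,0],im[...,1],im[...,2]
    red=(r>120)&(g<70)&(b<70); brass=(r>110)&(g>60)&(b<0.6*r)&(r-g>25)&~red
    box=(slice(145,240),slice(275,335)) if n=="top" else (slice(160,220),slice(215,310))
    for nm,m in (("red",red),("brass",brass)):
        mm=np.zeros_like(m);mm[box]=m[box]
        k,l,s,ce=cv2.connectedComponentsWithStats(mm.astype(np.uint8))
        for i in range(1,k):
            if s[i,4]>3: print(n,nm,s[i],ce[i].round(1),np.nanmedian(W[l==i],0).round(4),np.nanmin(W[l==i],0).round(3),np.nanmax(W[l==i],0).round(3))
c=dict(np.load("top0.npz"));W=cloud(c)
for (u,v) in [(305,167),(310,167),(312,222),(340,275),(215,245),(280,255),(310,110),(250,85),(390,110),(420,130),(430,185),(300,310),(230,115),(295,152),(325,230),(283,155),(293,234)]: print(u,v,W[v,u].round(3))
x0,y0,x1,y1=275,140,340,245
im=c["img"][y0:y1,x0:x1,::-1];cv2.imwrite("pics/z.png",cv2.resize(im,None,fx=5.5,fy=5.5,interpolation=cv2.INTER_CUBIC))
E
```

```text
top red [304 180   1   4   4] [304.  181.5] [ 0.5822 -0.1321  0.0468] [ 0.579 -0.132  0.044] [ 0.585 -0.132  0.05 ]
top red [309 219   7   7  43] [311.7 222.1] [ 0.4896 -0.1441  0.0756] [ 0.483 -0.151  0.072] [ 0.496 -0.137  0.082]
top brass [294 169  12   9  31] [298.8 173.6] [ 0.5953 -0.114   0.091 ] [ 0.588 -0.13   0.085] [ 0.607 -0.106  0.094]
top brass [307 175   3   3   5] [308.  175.8] [ 0.5905 -0.1356  0.0924] [ 0.588 -0.138  0.09 ] [ 0.593 -0.133  0.093]
side red [288 183   7  12  65] [290.6 188.3] [ 0.488  -0.1347  0.0654] [ 0.48  -0.145  0.05 ] [ 0.495 -0.132  0.076]
side brass [232 171  20  12 101] [240.5 176.7] [ 0.6039 -0.1035  0.0878] [ 0.586 -0.143  0.073] [ 0.63  -0.097  0.091]
305 167 [ 0.609 -0.128  0.103]
310 167 [ 0.609 -0.139  0.104]
312 222 [ 0.49  -0.144  0.074]
340 275 [ 0.247 -0.405 -0.943]
215 245 [ 0.413  0.112 -0.509]
280 255 [ 0.413 -0.077  0.001]
310 110 [ 0.758 -0.156  0.009]
250 85 [ 0.779 -0.012  0.151]
390 110 [ 0.711 -0.292  0.205]
420 130 [ 0.703 -0.419  0.036]
430 185 [ 0.568 -0.423  0.07 ]
300 310 [ 0.101 -0.223 -0.928]
230 115 [0.735 0.034 0.065]
295 152 [ 0.656 -0.117  0.009]
325 230 [ 0.47  -0.184  0.009]
283 155 [ 0.648 -0.088  0.015]
293 234 [ 0.462 -0.107  0.013]
```

View pics/z.png

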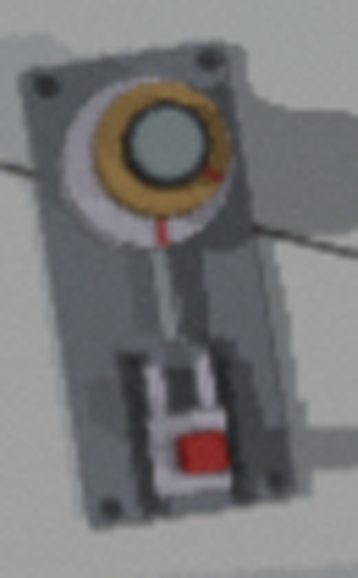

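Call:
jog_arm([
  [100,313,350,-20,0,0,-14],
  [100,313,350,-20,0,0,-14],
  [100,313,350,-20,0,0,-14],
  [100,313,350,-20,0,0,-14],
  [100,313,350,-20,0,0,-14],
  [100,313,350,-20,0,0,-14],
  [100,313,350,-20,0,0,-14],
  [100,313,350,-20,0,0,-14],
  [100,313,350,-20,0,0,-14],
  [100,313,350,-20,0,0,-14],
  [100,313,350,-20,0,0,-14],
  [100,313,350,-20,0,0,-14],
], newtons=20)

```text
clock: 1.3
position: [0.4902, -0.1443, 0.3839]
tool_rot: [-0.001, 0.999, 0.051, -0.0]
wrist_force: [0.0, 0.4, 0.6]
width: 0.0881
```

```bash
python3 - <<'E'
from station import env
from h import *
s=env.state();print(s["clock"],s["position"],s["tool_rot"],s["joint_positions"])
c=env.capture("wrist"); cv2.imwrite("pics/w1.png",c["img"][:,:,::-1]); np.savez("w1.npz",**c)
R=cv2.Rodrigues(c["rvec"])[0];print("cam at",-R.T@c["tvec"],R)
print(proj(c,[[.609,-.133,.106],[.4896,-.144,.077]]))
E
```

```text
1.3 [ 0.49021515 -0.14427228  0.38391713] [-6.28067916e-04  9.98722794e-01  5.05199601e-02 -3.44838187e-04] [-5.15939547e-01  2.99560711e-01  1.57160410e+00  7.21845805e-04
  1.27168398e+00  9.53560663e-01]
cam at [ 0.55916093 -0.13704684  0.36437736] [[ 0.10140197 -0.99484381 -0.00185446]
 [-0.95772525 -0.09812267  0.2704335 ]
 [-0.26922106 -0.02564643 -0.96273687]]
[[255.84869038  34.06223272]
 [254.30441694 176.85190159]]
```

View pics/w1.png

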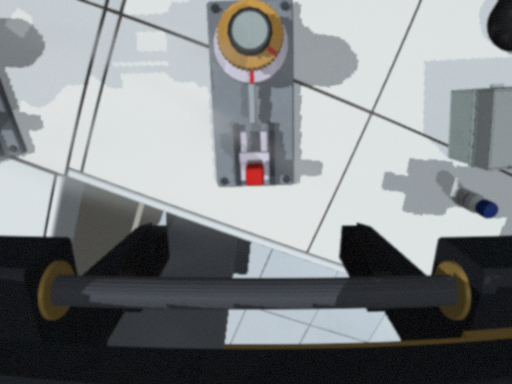

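The wrist view shows the brass ring centred near (250,33), with its red mark at (273,50), the housing mark at (252,76) and the red knob at (255,175).

```bash
python3 - <<'E'
from h import *
c=dict(np.load("w1.npz"));W=cloud(c);im=c["img"].astype(int)
r,g,b=im[...,0],im[...,1],im[...,2]
red=(r>110)&(g<75)&(b<75); red[:150]=0;red[195:]=0
P=W[red];P=P[P[:,2]>.07];print("knob top",len(P),np.nanmedian(P,0),P.min(0),P.max(0))
print(cv2.minAreaRect((P[:,:2]*1000).astype(np.float32)))
# barrel top
box=np.zeros(red.shape,bool);box[5:60,222:282]=1
B=W[box&(W[...,2]>.099)&(W[...,2]<.115)];print("barrel",len(B),B.mean(0),cv2.minEnclosingCircle((B[:,:2]*1000).astype(np.float32)))
Rg=W[box&(W[...,2]>.084)];print("ring+barrel",np.median(Rg,0),cv2.minEnclosingCircle((Rg[:,:2]*1000).astype(np.float32)))
rt=W[box&(W[...,2]>.086)&(W[...,2]<.097)];print("ringtop z",np.median(rt[:,2]))
# lever/housing mark, ring mark
for nm,(y0,y1,x0,x1) in dict(hm=(68,86,244,260),rm=(40,60,262,285)).items():
    m=np.zeros(red.shape,bool);m[y0:y1,x0:x1]=((r>120)&(g<85)&(b<85))[y0:y1,x0:x1]
    if m.any(): print(nm,m.sum(),np.argwhere(m).mean(0)[::-1],W[m].mean(0))
# base plate direction
m=(W[...,2]>.004)&(W[...,2]<.02);bx=np.zeros(red.shape,bool);bx[0:190,205:300]=1;m&=bx
print("base",m.sum(),cv2.minAreaRect((W[m][:,:2]*1000).astype(np.float32)),np.median(W[m][:,2]))
x0,y0,x1,y1=200,0,305,195
cv2.imwrite("pics/z1.png",cv2.resize(c["img"][y0:y1,x0:x1,::-1],None,fx=3,fy=3,interpolation=cv2.INTER_CUBIC))
E
```

```text
knob top 284 [ 0.49076098 -0.14402611  0.07709919] [ 0.48202862 -0.15280791  0.0736425 ] [ 0.49929351 -0.1362258   0.0791346 ]
((490.6226806640625, -144.04507446289062), (16.507688522338867, 16.212209701538086), 6.193632125854492)
barrel 1681 [ 0.61092788 -0.127918    0.10671511] ((611.3177490234375, -127.77961730957031), 17.393205642700195)
ring+barrel [ 0.61042348 -0.12893376  0.10551574] ((611.5453491210938, -127.94963836669922), 27.788684844970703)
ringtop z 0.09246610955481224
hm 28 [251.39285714  75.60714286] [ 0.58174714 -0.13179454  0.05262241]
rm 58 [271.72413793  50.36206897] [ 0.60028469 -0.14691796  0.09338021]
base 8308 ((561.8817138671875, -134.10580444335938), (199.3844757080078, 90.25544738769531), 7.492814064025879) 0.012486610083678872
```

View pics/z1.png

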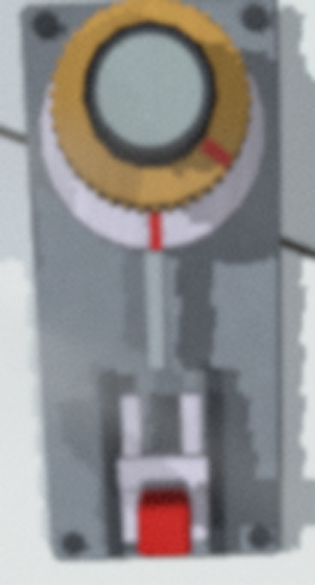

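Call:
jog_arm([
  [60,0,0,-45,0,0,2],
  [50,0,0,-90,0,0,2],
  [50,0,0,-135,0,0,2],
  [50,0,0,-174,0,0,2],
  [50,0,0,-174,0,0,2],
  [0,0,0,-174,0,0,2],
  [0,0,0,-174,0,0,2],
  [0,0,0,-174,0,0,2],
  [0,0,0,-174,0,0,2],
  [0,0,0,-174,0,0,2],
], newtons=25)

```text
clock: 2.35
position: [0.4902, -0.1446, 0.2114]
tool_rot: [-0.0, 0.998, 0.067, 0.001]
wrist_force: [-0.6, 3.2, 7.6]
width: 0.0177
```

Call:
jog_arm([
  [0,4,0.5,0,0,0,0],
  [0,8,1,0,0,0,0],
  [0,12,1.6,0,0,0,0],
  [0,16,2.1,0,0,0,0],
  [0,20,2.6,0,0,0,0],
  [0,23,3,0,0,0,0],
  [0,25,3.3,0,0,0,0],
  [0,26,3.4,0,0,0,0],
  [0,27,3.6,0,0,0,0],
  [0,27,3.6,0,0,0,0],
])

```text
clock: 3.35
position: [0.5173, -0.1409, 0.2115]
tool_rot: [-0.0, 0.998, 0.067, 0.001]
wrist_force: [-2.6, 1.7, 0.9]
width: 0.0178
```

Call:
jog_arm([
  [0,0.5,0,0,0,0,0],
  [0,1,0.1,0,0,0,0],
  [0,1.5,0.2,0,0,0,0],
  [0,1.5,0.2,0,0,0,0],
])

```text
clock: 3.75
position: [0.5184, -0.1408, 0.2115]
tool_rot: [-0.001, 0.998, 0.067, -0.0]
wrist_force: [-8.2, 0.9, 2.7]
width: 0.0177
```

Call:
jog_arm([
  [50,-1,0,0,0,0,0],
  [50,-1,0,0,0,0,0],
  [50,-1,0,0,0,0,0],
  [60,-1,0,45,0,0,0],
  [80,-1,0,90,0,0,0],
  [100,-1,0,130,0,0,0],
  [100,-10,0,172,0,0,0],
  [100,-28,0,172,0,0,0],
  [100,-28,0,172,0,0,0],
])

```text
clock: 4.65
position: [0.4896, -0.1407, 0.3845]
tool_rot: [0.0, 0.998, 0.067, 0.001]
wrist_force: [0.5, -0.7, -0.3]
width: 0.0865
```

```bash
python3 - <<'E'
from station import env
from h import *
s=env.state();print(s["clock"],s["position"],s["tool_rot"],s["joint_positions"])
c=env.capture("wrist"); np.savez("w2.npz",**c)
W=cloud(c);im=c["img"].astype(int)
r,g,b=im[...,0],im[...,1],im[...,2]
red=(r>110)&(g<75)&(b<75); red[:100]=0;red[195:]=0
P=W[red];P=P[P[:,2]>.07];print("knob",len(P),np.median(P,0),cv2.minAreaRect((P[:,:2]*1000).astype(np.float32)))
box=np.zeros(red.shape,bool);box[0:62,215:290]=1
B=W[box&(W[...,2]>.099)&(W[...,2]<.115)];print("barrel",len(B),cv2.minEnclosingCircle((B[:,:2]*1000).astype(np.float32)))
x0,y0,x1,y1=200,0,305,195
cv2.imwrite("pics/z2.png",cv2.resize(c["img"][y0:y1,x0:x1,::-1],None,fx=3,fy=3,interpolation=cv2.INTER_CUBIC))
E
```

```text
4.65 [ 0.48956455 -0.14069129  0.38453753] [8.47518970e-05 9.97741198e-01 6.71708294e-02 7.58214482e-04] [-5.10301321e-01  2.95034759e-01  1.57602552e+00  7.18309716e-04
  1.26916942e+00  9.25839156e-01]
knob 96 [ 0.51323068 -0.13954723  0.07706693] ((518.410400390625, -139.8147735595703), (16.992015838623047, 13.281316757202148), 4.515374183654785)
barrel 1665 ((611.0709228515625, -128.29734802246094), 17.664390563964844)
```

View pics/z2.png

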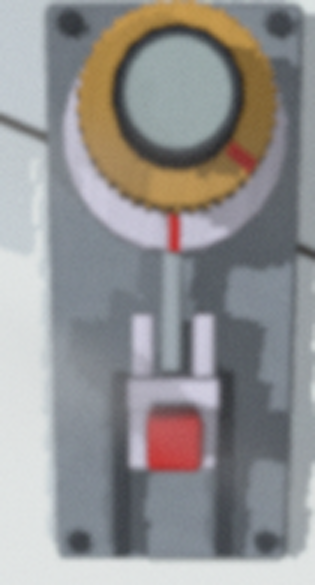

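```bash
python3 - <<'E'
from h import *
W=cloud(dict(np.load("top0.npz")))
for n in ["top0","side0"]:
  W=cloud(dict(np.load(n+".npz")))
  m=(W[...,2]>.13)&(W[...,0]>.45)&(W[...,1]>-.35)&(W[...,1]<.1);Q=W[m]
  for a,b in [(.13,.2),(.2,.3),(.3,.4),(.4,.6)]:
    q=Q[(Q[:,2]>=a)&(Q[:,2]<b)]
    for y in [-.3,-.2,-.1,0]:
      k=q[abs(q[:,1]-y)<.05]
      if len(k): print(n,a,y,len(k),np.percentile(k[:,0],[0,2]).round(3))
E
```

```text
top0 0.13 -0.3 1354 [0.686 0.69 ]
top0 0.13 -0.2 1129 [0.708 0.712]
top0 0.13 -0.1 857 [0.734 0.739]
top0 0.13 0 829 [0.765 0.768]
top0 0.2 -0.3 1500 [0.697 0.703]
top0 0.2 -0.2 1452 [0.721 0.727]
top0 0.2 -0.1 1474 [0.751 0.757]
top0 0.2 0 1457 [0.78  0.786]
top0 0.3 -0.3 1799 [0.716 0.721]
top0 0.3 -0.2 2014 [0.741 0.748]
top0 0.3 -0.1 2014 [0.773 0.777]
top0 0.3 0 2045 [0.8   0.805]
top0 0.4 -0.3 1215 [0.735 0.738]
top0 0.4 -0.2 1306 [0.763 0.766]
top0 0.4 -0.1 1321 [0.792 0.795]
top0 0.4 0 569 [0.822 0.823]
side0 0.13 -0.3 545 [0.684 0.687]
side0 0.13 -0.2 776 [0.705 0.711]
side0 0.13 -0.1 936 [0.733 0.739]
side0 0.13 0 1416 [0.759 0.767]
side0 0.2 -0.3 848 [0.696 0.701]
side0 0.2 -0.2 1140 [0.723 0.727]
side0 0.2 -0.1 1412 [0.748 0.754]
side0 0.2 0 2022 [0.777 0.784]
side0 0.3 -0.3 926 [0.716 0.72 ]
side0 0.3 -0.2 1200 [0.739 0.745]
side0 0.3 -0.1 1483 [0.772 0.775]
side0 0.3 0 1956 [0.798 0.804]
side0 0.4 -0.3 1028 [0.734 0.738]
side0 0.4 -0.2 1190 [0.761 0.767]
side0 0.4 -0.1 1434 [0.789 0.796]
side0 0.4 0 1780 [0.817 0.824]
```

Call:
jog_arm([
  [100,45,5,0,0,0,7],
  [100,90,9,0,0,0,14],
  [100,121.6,12.7,0,0,0,15],
  [100,121.6,12.7,-30,0,0,15],
  [100,121.6,12.7,-60,0,0,15],
  [100,121.6,12.7,-90,0,0,15],
  [100,121.6,12.7,-90,0,0,15],
])

```text
clock: 5.4
position: [0.6116, -0.1277, 0.2885]
tool_rot: [-0.003, 0.98, 0.197, -0.004]
wrist_force: [0.1, 0.0, 0.9]
width: 0.0883
```

```bash
python3 - <<'E'
from station import env
from h import *
for n in ["side","top"]:
  c=env.capture(n);x0,y0,x1,y1=(180,80,360,230) if n=="side" else (200,90,400,240)
  cv2.imwrite(f"pics/{n}3.png",cv2.resize(c["img"][y0:y1,x0:x1,::-1],None,fx=4,fy=4,interpolation=cv2.INTER_CUBIC))
E
```

```text
(no output)
```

View pics/side3.png

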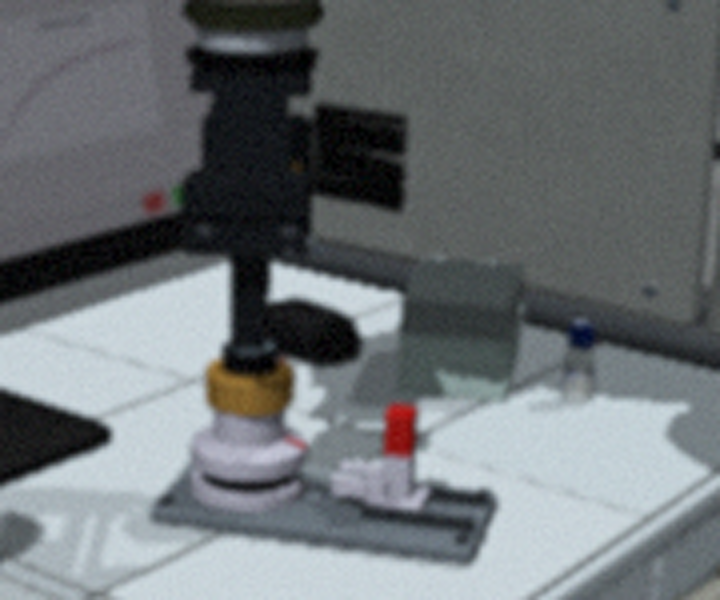

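The view shows the gripper centred over the brass ring (250,385), with the fork home and clear of the monitor. I'll descend and grip.

Call:
jog_arm([
  [100,-0.4,-0.3,-28,0,0,0],
  [100,-0.4,-0.3,-56,0,0,0],
  [100,-0.4,-0.3,-56,0,0,0],
  [55,-0.4,-0.3,-56,0,0,0],
  [50,-0.4,-0.3,-56,0,0,0],
  [50,-0.4,-0.3,-56,0,0,0],
  [50,-0.4,-0.3,-56,0,0,0],
  [50,-0.4,-0.3,-56,0,0,0],
], newtons=20)

```text
clock: 6.3
position: [0.612, -0.1282, 0.2384]
tool_rot: [-0.001, 0.98, 0.197, 0.0]
wrist_force: [-1.7, 0.4, 4.6]
width: 0.0534
```

Call:
jog_arm([
  [50,-0.5,0.1,-1,0,0,-3],
  [50,-0.5,0.1,-1,0,0,-6],
  [50,-0.5,0.1,-1,0,0,-9],
  [50,-0.5,0.1,-1,0,0,-13],
  [50,-0.5,0.1,-1,0,0,-17],
  [50,-0.5,0.1,-1,0,0,-21],
  [50,-0.5,0.1,-1,0,0,-25],
  [50,-0.5,0.1,-1,0,0,-29],
  [50,-0.5,0.1,-1,0,0,-33],
  [50,-0.5,0.1,-1,0,0,-37],
  [50,-0.5,0.1,-1,0,0,-41],
  [50,-0.5,0.1,-1,0,0,-45],
])

```text
clock: 7.5
position: [0.6116, -0.1283, 0.2384]
tool_rot: [-0.0, 0.981, -0.195, 0.001]
wrist_force: [-0.9, -0.8, 4.9]
width: 0.0533
```

```bash
python3 - <<'E'
from station import env
from h import *
s=env.state();print(s["ft_torque"],s["wrist_force"],s["joint_positions"],s["tool_rot"])
c=env.capture("wrist");cv2.imwrite("pics/w4.png",c["img"][:,:,::-1])
c=env.capture("side");cv2.imwrite("pics/s4.png",cv2.resize(c["img"][130:230,210:330,::-1],None,fx=5,fy=5,interpolation=cv2.INTER_CUBIC))
E
```

```text
[-0.03610951  0.25847368  0.08463531] [-0.90199871 -0.75644205  4.85609377] [-3.94089528e-01  6.91483225e-01  1.36219431e+00  8.66501907e-04
  1.08557100e+00  1.56826632e+00] [-1.45050951e-04  9.80856292e-01 -1.94729078e-01  1.22463907e-03]
```

View pics/w4.png

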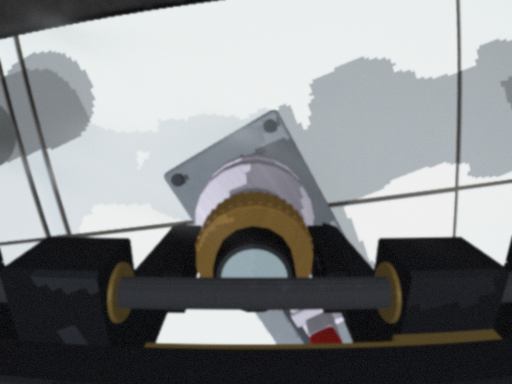

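View pics/s4.png

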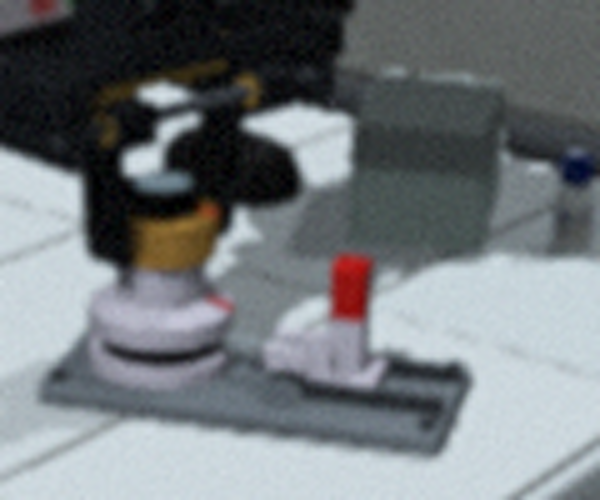

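The ring mark is now visible at (210,212), nearly above the housing mark at (222,303). The moment, 0.085 N m, is running friction, so the ring isn't at its stop yet.

Call:
jog_arm([
  [50,0,0,0,0,0,-2],
  [50,0,0,0,0,0,-4],
  [50,0,0,0,0,0,-6],
  [50,0,0,0,0,0,-8],
  [50,0,0,0,0,0,-8],
])

```text
clock: 8.1
position: [0.6116, -0.1284, 0.2384]
tool_rot: [-0.0, 0.965, -0.262, 0.001]
wrist_force: [-0.6, 0.5, 2.0]
width: 0.0536
```

```bash
python3 - <<'E'
from station import env
s=env.state();print(s["ft_torque"],s["tool_rot"])
E
```

```text
[ 0.05239067  0.15432304 -0.0243429 ] [-7.93627374e-05  9.65179260e-01 -2.61586752e-01  1.16694490e-03]
```

Call:
jog_arm([
  [50,0,0,0,0,0,-1.5],
  [50,0,0,0,0,0,-3],
  [50,0,0,0,0,0,-4.5],
])

```text
clock: 8.4
position: [0.6116, -0.1284, 0.2385]
tool_rot: [0.0, 0.954, -0.3, 0.001]
wrist_force: [-0.3, -2.0, 0.2]
width: 0.0535
```

```bash
python3 - <<'E'
from station import env
from h import *
s=env.state();print(s["ft_torque"],s["tool_rot"])
c=env.capture("side");cv2.imwrite("pics/s5.png",cv2.resize(c["img"][130:230,210:330,::-1],None,fx=5,fy=5,interpolation=cv2.INTER_CUBIC))
E
```

```text
[-0.08460614  0.07394452  0.81337191] [ 2.50702081e-04  9.54092974e-01 -2.99507452e-01  1.34921861e-03]
```

View pics/s5.png

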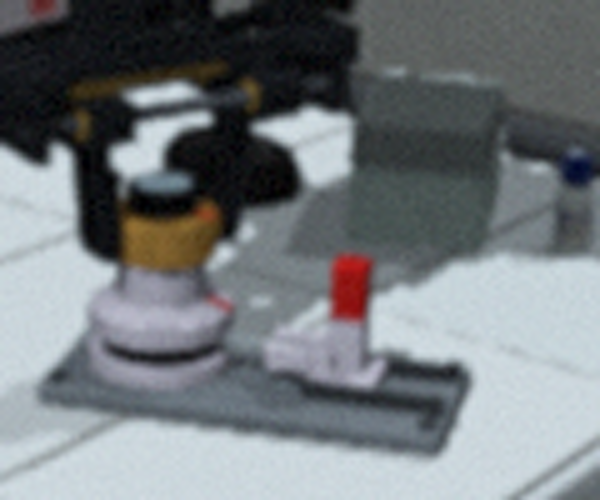

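The moment has risen to 0.81 N m, so the ring is at its stop. I'll release, rise and look.

Call:
jog_arm([
  [100,0,0,0,0,0,1],
  [100,0,0,0,0,0,1],
  [100,0,0,0,0,0,1],
  [100,0,0,0,0,0,1],
  [100,0,0,30,0,0,1],
  [100,0,0,70,0,0,1],
  [100,0,0,110,0,0,1],
  [100,-45,-4,146,0,0,9],
  [100,-90,-8,146,0,0,17],
  [100,-122,-12,146,0,0,25],
  [100,-122,-12,146,0,0,33],
  [100,-122,-12,146,0,0,33],
])

```text
clock: 9.65
position: [0.4891, -0.1405, 0.385]
tool_rot: [-0.0, 1.0, -0.017, 0.002]
wrist_force: [-0.4, 1.4, -1.1]
width: 0.088
```

```bash
python3 - <<'E'
from station import env
from h import *
s=env.state();print(s["clock"],s["position"],s["tool_rot"],s["wrist_force"])
c=env.capture("wrist"); np.savez("w6.npz",**c)
cv2.imwrite("pics/w6.png",c["img"][:,:,::-1])
u,v=map(int,proj(c,[[.55,-.135,.08]])[0]);x0=max(0,u-60);y0=max(0,v-100)
cv2.imwrite("pics/z6.png",cv2.resize(c["img"][y0:y0+195,x0:x0+120,::-1],None,fx=3,fy=3,interpolation=cv2.INTER_CUBIC))
W=cloud(c);im=c["img"].astype(int);r,g,b=im[...,0],im[...,1],im[...,2]
red=(r>110)&(g<85)&(b<85)
k,l,st,ce=cv2.connectedComponentsWithStats(red.astype(np.uint8))
for i in range(1,k):
    if st[i,4]>6:
        p=np.nanmean(W[l==i],0);print(st[i,4],ce[i],p,"angle about axis",np.degrees(np.arctan2(p[1]+.128,p[0]-.6112)))
E
```

```text
9.65 [ 0.48911063 -0.14046062  0.385021  ] [-8.06625309e-06  9.99857341e-01 -1.68013385e-02  1.73597335e-03] [-0.36200014  1.41091849 -1.07740556]
31 [237.22580645  65.48387097] [ 0.58827497 -0.12967375  0.09310541] angle about axis -175.8242583671
29 [242.          77.31034483] [ 0.58157106 -0.13186676  0.05323306] angle about axis -172.5645608218116
15 [258.33333333 138.2       ] [ 0.52562987 -0.14545651  0.07519839] angle about axis -168.4697397726996
192 [252.796875   149.92708333] [ 0.51509881 -0.14003051  0.07689812] angle about axis -172.8644977410725
```

View pics/z6.png

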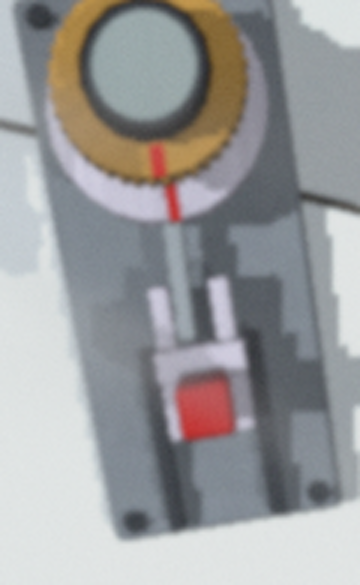

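Both marks line up: the ring mark is at (157,160) and the housing mark at (174,203). The fork is home, and the lever lies between its tines at (180,285).

```bash
python3 - <<'E'
from station import env
print(env.sign_off())
E
```

```text
the job is handed in; nothing more can be done
None
```

The brass ring is locked at its stop with the fork home, and I handed the job in at about 9.7 s of the 48 s allowed. The sign-off gives no verdict, so what follows rests on my own checks.

- **Fork:** I gripped the red knob and pushed it about 28 mm, until the resisting force rose to about 8 N at the stop. The last picture shows it home, with the tines either side of the lever.
- **Ring:** I gripped it at 20 N and turned it clockwise about 57°. The moment then rose from about 0.08 to 0.81 N m, so it was against its stop.
- **Marks:** After release, the ring mark lies about 3° past the housing mark. That matches the barrel having taken up its roughly 0.06 rad of play against a tine, well inside the 10° limit. I did not measure the barrel's angle directly.
- **Clearance:** The gripper is open and well above the unit, touching nothing.

**Off plan:** with the ring gripped, the tool stood about 6 mm higher than I had commanded. I did not find out why. The pads still held most of the ring's height and the turn went normally.

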